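Weigh the lidded jar on a sprung hand scale

TASK

Weigh the lidded jar that stands on the round trivet: take the hand scale off its stand by the crossbar, hook it under the jar's wire bail and raise it slowly until the jar just hangs clear of the trivet's rim, no more than 15 mm above where it stood, and keep it hanging so for three seconds. Then lower the jar gently back into the trivet's recess, unhook, and put the scale back in the stand's notches. Lift the jar only with the scale, never jerk or press on it, and leave the other things standing where they are.

Things in the scene. Friction and masses are not known exactly. Their poses are not given: they have to be found in the camera images.
- scale: Sprung hand scale, 150 g, hanging in the stand at first (axes as the stand's). Origin: centre of its crossbar handle, a black bar 16 mm wide (scale x), 120 long (scale y), 18 high; grasp it in the middle from above, across its width. z up. Below the bar a 12 mm neck to 34 mm below the origin, then a 26 mm tube to 74 mm, out of which a hook slides down against a spring.
- hook_rest (a point): Where the centre of a 6 mm wire rests in the empty hook: 118 mm below the bar's centre (the point stays with the bar, it does not follow the spring). The hook, of 6 mm wire in the scale's x-z plane, reaches 11 mm lower, and sags 3 mm more. A load draws it out by 1 mm per 0.1 N (100 N/m), at most 95 mm.
- hook_mouth (a point): Middle of the hook's mouth, 96 mm below the bar's centre (fixed to the bar). The mouth is open to the scale's -x side, from 77 to 103 mm below the bar's centre. The hook's tip is 16 mm to -x of this point and 106 mm below the bar's centre; its shank is 14 mm to +x. To catch a wire, move the hook toward its own -x with the wire at mouth height, then raise it.
- stand: Dark wooden fixed stand, foot 110 x 130 x 10 mm, origin at the centre of its underside. Two uprights 14 mm thick, 44 mm deep (stand x), 50 mm to either side of the middle along stand y, end in flaring notches: floor 150 mm up, about 25 mm wide, cheeks to 166 mm. The crossbar lies across both notches, the hook hangs between the uprights: raise or lower the scale straight there until the whole hook is above the uprights.
- stand_seat (a point): The point 159 mm above the table, midway between the notches, where the centre of the crossbar lies when the scale is in the stand.
- jar: White ceramic jar with flat lid and upright wire bail, one rigid piece, weight unknown, 0.25 to 0.8 kg. Origin: centre of its underside. Diameter 80 mm, lid top at 59 mm; z up. The bail is an arch of 6 mm steel wire in the jar's y-z plane, 86 mm wide, its top 109 mm above the underside, nearly level over the middle 36 mm. Between lid and bail 44 mm are free, open to +x and -x.
- jar_bail (a point): Centre of the wire at the top of the bail, 106 mm above the jar's underside; axes as the jar's (the wire runs along y).
- trivet: Fixed round wooden trivet, 124 mm across, 12 mm high, with a round recess of 86 mm diameter, 6 mm deep, in which the jar stands with 3 mm play all round. Origin: centre of its underside; the recess floor is 6 mm above it.
- tumbler: Glass tumbler, 68 mm wide, 95 mm high, loose; leave alone. Origin at its underside.
- whistle_cap: Small stepped red plastic cap, 34 mm wide, 36 mm high, loose; leave alone. Origin at its underside.
- plain_jar: Blue ceramic jar with a knobbed lid and no bail, 70 mm wide, 78 mm high, loose; leave alone. Origin at its underside.
There are look-alikes about, which are no part of the job. There is more than one size of the scale; the job needs the largest.

How it is judged:
On the way, in this order (a step that is already met when the one before it is completed fails the run):
1. the jar hangs on the scale's hook, clear of the trivet's rim and no more than 18 mm above the recess floor, for two seconds (z of jar in the frame of trivet between 0.013 and 0.024 m and contact force between scale and jar above 2 N), for 2 s.
2. the jar is back down in the recess and the hook carries nothing (z of jar in the frame of trivet below 0.009 m and horizontal distance between jar and trivet below 0.006 m and angle between jar's own z axis and vertical below 0.05 rad and contact force between scale and jar below 0.3 N and linear speed of jar below 0.02 m/s), for 0.2 s.
At the end, for the whole second after the job is handed in: The jar stands upright (within 0.05 rad) in the trivet's recess, its underside within 3 mm of the recess floor and its centre within 6 mm of the trivet's; the scale lies in the stand's notches, its crossbar's centre within 12 mm of its seat and upright within 0.1 rad; both are at rest and apart (z of jar in the frame of trivet below 0.009 m and horizontal distance between jar and trivet below 0.006 m and angle between jar's own z axis and vertical below 0.05 rad and linear speed of each of jar, scale below 0.02 m/s and distance between scale and stand_seat below 0.012 m and angle between scale's own z axis and vertical below 0.1 rad and contact force between scale and jar below 0.05 N); the robot touches nothing.
It fails at once if the scale pulls or pushes the jar with more than 12 N (contact force between scale and jar above 12 N).
It fails at once if the jar is set down or pressed on the trivet with more than 15 N (contact force between jar and trivet above 15 N).
It fails at once if the jar is lifted more than 26 mm above the recess floor, or tips by more than 0.35 rad (z of jar in the frame of trivet above 0.032 m or angle between jar's own z axis and vertical above 0.35 rad).
It fails at once if the gripper touches the jar (contact force between any of the fingers, the arm and jar above 0.5 N).
It fails at once if another thing is moved by more than 15 mm (distance of any of tumbler, whistle_cap, plain_jar from where it was at the start of the episode above 0.015 m).
It also fails if it takes over 72 s, if anything falls off the work surface, if the arm or the gripper's body presses on something with over 40 N, if the wrist force passes 120 N, or if a joint passes its speed limit or range.

ROBOT

A 6-joint arm with a two-finger parallel gripper is mounted at the origin on the work surface. World frame = base frame: x ahead of the robot, y to its left, z up, the work surface at z = 0. Lengths are in m, angles in rad, forces in N, time in s.
With the tool pointing down it reaches from about 0.325 to 0.875 m from the base axis. Payload 4.4 kg.
Tool frame: the origin (TCP) lies midway between the tips of the shut fingers; the grasp point (between the pads) lies 19 mm behind it (env.tcp_to_grasp is the distance from the TCP to the grasp point, in m); z points along the fingers, y is the direction in which the jaws open and shut (so a half turn about z gives the same grasp; the last joint's range is limited). The gripper opens to 85 mm and grips with 20 to 120 N. Pads are 22 mm wide; open, the fingers measure 114 mm over their backs; the gripper's body (76 mm by 85 mm) begins 54 mm behind the grasp point. The pads swing forward as they close: fully open they stand 13 mm farther back than shut.
Start: joints at [-1.331, 0.207, 1.542, -0, 1.393, -0.15], TCP at [0.218, -0.532, 0.231] pointing down, gripper open.
Joint ranges: [-2.73, 2.73], [-0.86, 2.22], [0.23, 2.46], [-1.11, 4.25], [0.08, 2.63], [-2.82, 2.82]. Speed limits (rad/s): [2.79, 2.79, 3.14, 3.14, 3.14, 3.14].

INTERFACE

Orientations are given as a rotation vector (axis times angle).
In Python, from cell import env, eoat, telemetry, imaging, job gives the robot as it stands. The module is installed in compiled form; this text tells all that it offers. Calls block until the motion is done:
- env.move_pose(position, orientation): joint-space move of the TCP to a pose.
- env.move_l(position, max_speed=0.15, frame=None, max_force=None): straight line of the TCP; frame=None keeps the orientation; max_speed is the mean speed in m/s. With max_force (N) it stops when the force on the tool has changed by that much, and returns True; else False.
- env.move_j(angles): joint-space move.
- eoat.set_gripper(opening, grip_force=None): opening from 0.0 (shut) to 1.0 (fully open); grip_force is the grip in N (None keeps the last); returns when the fingers have stopped.
- env.hold(seconds).
- env.ik(position, orientation): joint angles nearest the present ones, or None.
- telemetry.read_state(): the state.
- imaging.capture(name): name is "scene" or "side" or "wrist"; returns a dict with "color" (384x512x3 uint8, blue, green, red), "fx", "fy", "cx", "cy" (pixels), "distortion" ([k1, k2, p1, p2, k3] as OpenCV has them; the pictures are not rectified), "rvec" (rotation vector, rad) and "tvec" (3), from world to camera coordinates, as OpenCV has them; the wrist camera has in their place "tool_from_camera" (4x4, takes a point from camera to tool coordinates, whose origin is the TCP and whose axes are the flange's). Camera axes: x right, y down, z forward; pixel columns grow to the right and rows downward; lengths in m; the calibration is good to about 2 mm. A picture is of the moment at which its call begins: read the wrist's pose just before it. There is no depth.
A pose or a line that the arm cannot do raises env.IKError and nothing moves.
- job.hand_in(): hands the job in, once; it reports no verdict.
The state is a dict: "t": time; "qpos": joint angles; "joint_velocities": joint speeds; "effort": joint torques, N m; "tool_pos": TCP position; "eef_rot": TCP orientation; "ft_force": force on the tool from outside, world axes, zero at the start; "wrist_torque": the same for the moment, N m; "opening": opening from 0.0 (shut) to 1.0 (fully open).
Only numpy, scipy, OpenCV 4.12 (cv2) and the standard library are available. Lean on these libraries where they do the work, as an engineer would, in place of code of your own. Each camera call takes 0.05 s, during which the arm holds its last target.

## Working session

There is one attempt and no reset: what is moved stays moved. The work goes in short steps, each a Python script; the robot and the scene stay as the last script left them, time stands still between calls to the robot, and variables do not carry over. Pictures are saved under pics/ and viewed, and the job is handed in when it is done.

```bash
mkdir -p pics; ls
python3 - <<'E'
from cell import env, eoat, telemetry, imaging, job
import cv2,pickle
s=telemetry.read_state(); print(s)
d={}
for n in ("scene","side","wrist"):
    c=imaging.capture(n); d[n]=c; cv2.imwrite(f"pics/{n}0.png",c["color"]); print({k:v for k,v in c.items() if k!="color"})
d['state']=s
pickle.dump(d,open("cap0.pkl","wb"))
E
```

```text
pics
{'t': 0.0, 'qpos': array([-1.33151064e+00,  2.07466990e-01,  1.54294815e+00,  1.40104628e-05,
        1.39352227e+00, -1.50479182e-01]), 'joint_velocities': array([-0.00115183,  0.00025483,  0.00052001,  0.0025944 ,  0.00038295,
        0.00029255]), 'effort': array([ 7.77594341e-04, -3.83034360e+01, -2.91596389e+01, -9.93474691e-05,
        1.06185049e-02,  1.27802289e-05]), 'tool_pos': array([ 0.21830557, -0.53112452,  0.23010185]), 'eef_rot': array([-3.07982575e+00, -6.07915604e-01,  1.41746647e-04]), 'ft_force': array([ 0.52889759,  0.52958266, -1.16343904]), 'wrist_torque': array([ 0.0186082 , -0.02532556,  0.03596482]), 'opening': 0.9946734451137479}
{'fx': 397.98878431713825, 'fy': 397.98878431713825, 'cx': 256.03531573957315, 'cy': 189.56337294787127, 'distortion': array([-0.06043655,  0.        ,  0.        ,  0.        ,  0.        ]), 'rvec': array([ 2.08977314,  0.5359193 , -0.31238837]), 'tvec': array([-0.50545554, -0.02135997,  1.06602879])}
{'fx': 458.246401155206, 'fy': 458.246401155206, 'cx': 253.10568834568247, 'cy': 190.36586929938358, 'distortion': array([-0.01603268,  0.        ,  0.        ,  0.        ,  0.        ]), 'rvec': array([ 0.65028244, -2.49952423,  1.30277072]), 'tvec': array([0.50824914, 0.22968987, 1.10166103])}
{'fx': 334.9624635173693, 'fy': 334.9624635173693, 'cx': 259.2593235875495, 'cy': 190.12693009701084, 'distortion': array([-0.06686996,  0.        ,  0.        ,  0.        ,  0.        ]), 'tool_from_camera': array([[-1.06532718e-03, -9.56865350e-01, -2.90529805e-01,
         7.38199599e-02],
       [ 9.99999413e-01, -1.07746306e-03, -1.18196070e-04,
         1.49530135e-04],
       [-1.99937410e-04, -2.90529760e-01,  9.56865935e-01,
        -1.43498075e-01],
       [ 0.00000000e+00,  0.00000000e+00,  0.00000000e+00,
         1.00000000e+00]])}
```

```bash
python3 -c "
import cv2
for n in ('scene','side'):
    a=cv2.imread(f'pics/{n}0.png'); cv2.imwrite(f'pics/{n}0b.png',cv2.resize(a,(800,600),interpolation=cv2.INTER_CUBIC))"
```

```text
(no output)
```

View pics/scene0b.png

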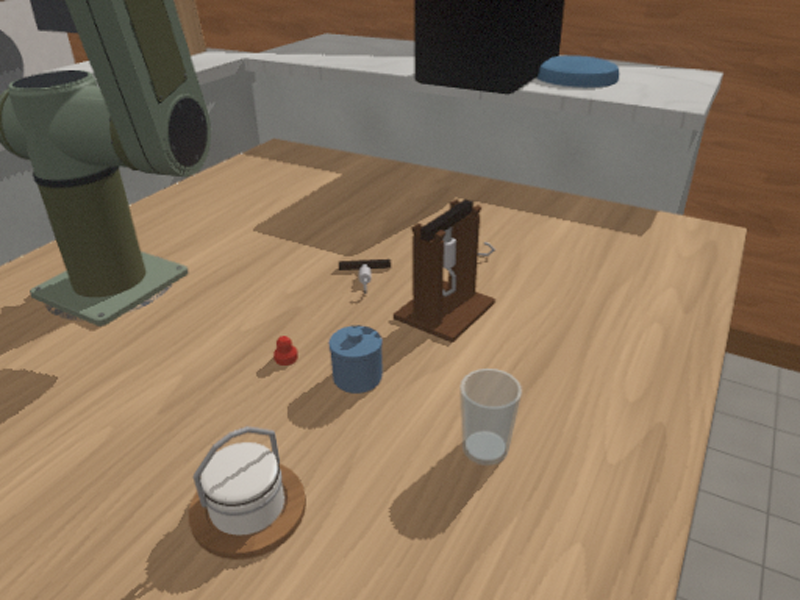

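View pics/side0b.png

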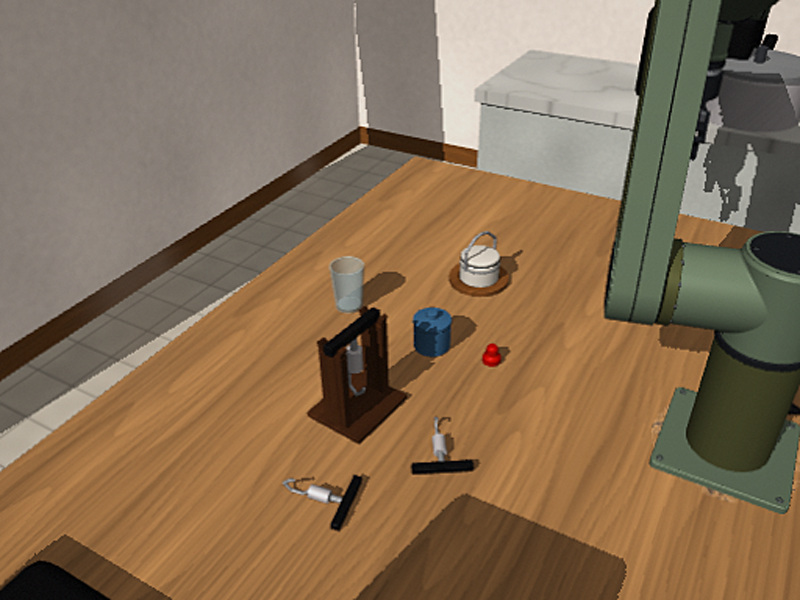

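View pics/wrist0.png

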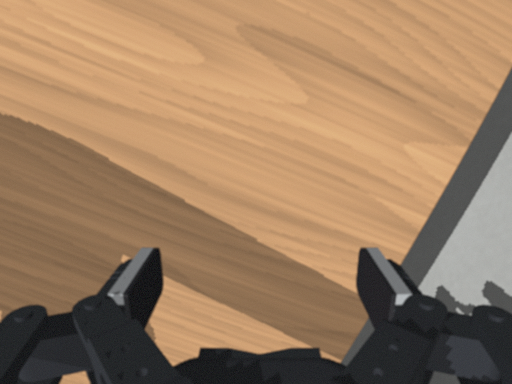

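```bash
cat > h.py <<'E'
import numpy as np,cv2
from scipy.spatial.transform import Rotation as R
def campose(c,state=None):
    """returns Rcw (cam->world), origin"""
    if 'rvec' in c:
        Rm=cv2.Rodrigues(np.array(c['rvec'],float))[0]; return Rm.T, -Rm.T@np.array(c['tvec'])
    T=np.array(c['tool_from_camera']); Rt=R.from_rotvec(state['eef_rot']).as_matrix()
    return Rt@T[:3,:3], Rt@T[:3,3]+state['tool_pos']
def K(c): return np.array([[c['fx'],0,c['cx']],[0,c['fy'],c['cy']],[0,0,1]])
def rays(c,px,state=None):
    Rc,o=campose(c,state)
    u=cv2.undistortPoints(np.array(px,float).reshape(-1,1,2),K(c),np.array(c['distortion'])).reshape(-1,2)
    d=np.c_[u,np.ones(len(u))]@Rc.T
    return o,d/np.linalg.norm(d,axis=1)[:,None]
def onplane(c,px,z,state=None):
    o,d=rays(c,px,state); return o+d*((z-o[2])/d[:,2])[:,None]
def tri(*rs):
    A=np.zeros((3,3));b=np.zeros(3)
    for o,d in rs:
        d=d.reshape(3);P=np.eye(3)-np.outer(d,d);A+=P;b+=P@o
    x=np.linalg.solve(A,b); return x,[np.linalg.norm((np.eye(3)-np.outer(d.reshape(3),d.reshape(3)))@(x-o)) for o,d in rs]
def proj(c,p,state=None):
    Rc,o=campose(c,state); q=(np.atleast_2d(p)-o)@Rc
    return cv2.projectPoints(q,np.zeros(3),np.zeros(3),K(c),np.array(c['distortion']))[0].reshape(-1,2)
E
python3 -c "
import cv2
def crop(n,x0,y0,w,h,o):
    a=cv2.imread(f'pics/{n}.png')[y0:y0+h,x0:x0+w]; cv2.imwrite(f'pics/{o}.png',cv2.resize(a,None,fx=5,fy=5,interpolation=cv2.INTER_CUBIC))
crop('scene0',230,120,120,100,'c1');crop('scene0',110,260,100,100,'c2');crop('side0',180,180,140,110,'c3');crop('side0',270,130,80,70,'c4')"
```

```text
(no output)
```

View pics/c1.png

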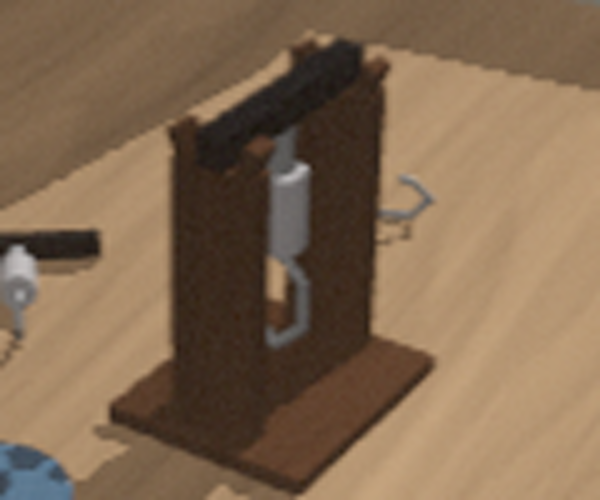

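View pics/c2.png

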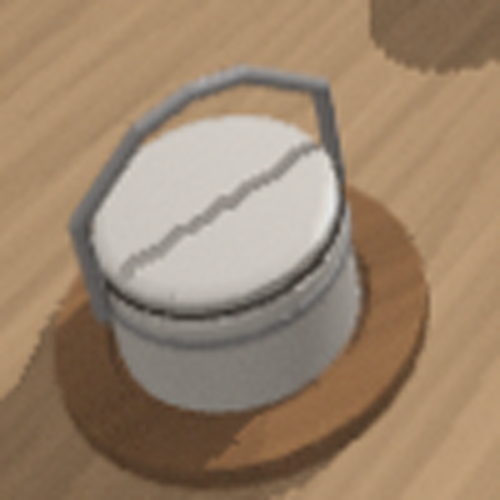

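View pics/c3.png

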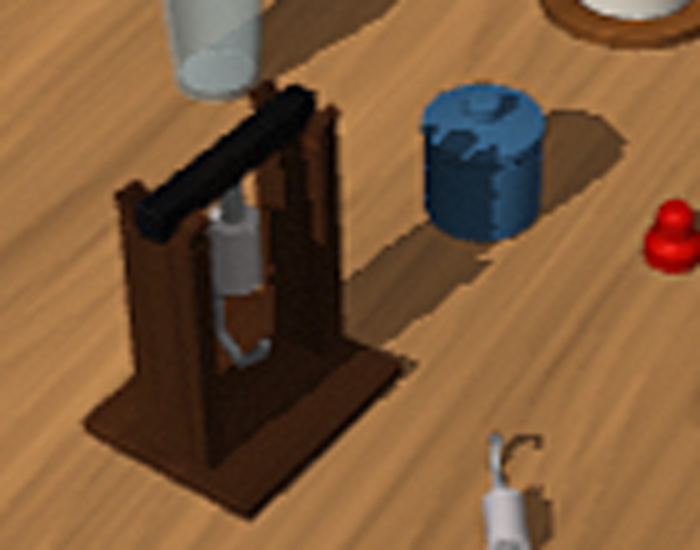

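View pics/c4.png

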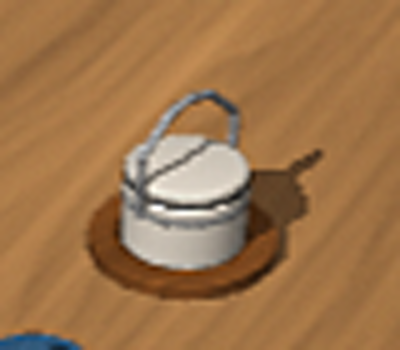

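```bash
cat > m.py <<'E'
from h import *
import pickle
d=pickle.load(open('cap0.pkl','rb'))
np.set_printoptions(precision=4,suppress=True)
sc,si=d['scene'],d['side']
print('cams',campose(sc)[1],campose(si)[1])
def f(c,x0,y0,pts,z): return onplane(c,[(x0+p[0]/5-.4,y0+p[1]/5-.4) for p in pts],z)
print('bar ends scene',f(sc,230,120,[(213,147),(350,60)],.159))
print('bar ends side',f(si,180,180,[(152,220),(300,108)],.159))
print('foot scene',f(sc,230,120,[(110,412),(298,482),(433,362)],.01))
print('foot side',f(si,180,180,[(85,422),(250,510),(405,362)],.01))
print('hook scene: bend,tip',f(sc,230,120,[(303,315),(270,342)],.04))
print('hook side',f(si,180,180,[(222,330),(265,350)],.04))
# masks
for nm,c,roi in (('scene',sc,(110,260,100,100)),('side',si,(270,130,80,70))):
    x,y,w,h=roi; im=c['color'][y:y+h,x:x+w]; hsv=cv2.cvtColor(im,cv2.COLOR_BGR2HSV)
    m=((hsv[...,1]<40)&(hsv[...,2]>165)).astype(np.uint8)
    n,l,st,ce=cv2.connectedComponentsWithStats(m)
    print(nm,st,ce)
    cv2.imwrite(f'pics/m_{nm}.png',cv2.resize(m*255,None,fx=5,fy=5,interpolation=cv2.INTER_NEAREST))
# lid ellipse points (outline of lid top) scene: hand-read
print('lid scene',f(sc,110,260,[(93,225),(343,200),(220,115),(190,303)],.065))
print('bail feet/top scene', f(sc,110,260,[(245,75),(318,83),(140,128)],.112))
print('bail side', f(si,270,130,[(208,95),(165,118),(235,108)],.112))
print('trivet scene',f(sc,110,260,[(55,340),(428,290),(215,480)],.012))
print('trivet side',f(si,270,130,[(88,235),(283,240),(185,297)],.010))
E
python3 m.py
```

```text
cams [ 0.8917 -0.5426  0.5503] [0.0503 0.9189 0.8233]
bar ends scene [[0.5406 0.1454 0.159 ]
 [0.5563 0.2556 0.159 ]]
bar ends side [[0.5519 0.2546 0.159 ]
 [0.537  0.1466 0.159 ]]
foot scene [[0.4913 0.1356 0.01  ]
 [0.5948 0.1269 0.01  ]
 [0.6113 0.2491 0.01  ]]
foot side [[0.603  0.2575 0.01  ]
 [0.4973 0.2688 0.01  ]
 [0.4822 0.1402 0.01  ]]
hook scene: bend,tip [[0.5552 0.2146 0.04  ]
 [0.5517 0.185  0.04  ]]
hook side [[0.56   0.1929 0.04  ]
 [0.5327 0.1952 0.04  ]]
scene [[   0    0  100  100 8725]
 [  48   13    1    1    1]
 [  39   15    3    2    3]
 [  19   23   44   32  637]
 [  25   30   43   31  633]
 [  65   51    1    1    1]] [[50.4463 50.6974]
 [48.     13.    ]
 [40.     15.6667]
 [36.9294 35.4992]
 [49.1295 47.3002]
 [65.     51.    ]]
side [[   0    0   80   70 5226]
 [  33   21    3    3    3]
 [  31   25    2    2    3]
 [  29   27   20   14  195]
 [  25   29    5    7   12]
 [  25   38    2    2    3]
 [  30   41   16    3   30]
 [  25   42   18   12  128]] [[39.7622 34.16  ]
 [34.     22.    ]
 [31.3333 25.3333]
 [38.4462 33.8974]
 [26.6667 31.6667]
 [25.6667 38.3333]
 [36.7    42.1333]
 [32.9062 48.1953]]
lid scene [[ 0.5021 -0.2738  0.065 ]
 [ 0.5652 -0.2269  0.065 ]
 [ 0.5056 -0.2175  0.065 ]
 [ 0.55   -0.2819  0.065 ]]
bail feet/top scene [[ 0.5384 -0.2322  0.112 ]
 [ 0.5605 -0.224   0.112 ]
 [ 0.5253 -0.2649  0.112 ]]
bail side [[ 0.5182 -0.2545  0.112 ]
 [ 0.53   -0.2157  0.112 ]
 [ 0.497  -0.2475  0.112 ]]
trivet scene [[ 0.4837 -0.2872  0.012 ]
 [ 0.5796 -0.2099  0.012 ]
 [ 0.5656 -0.3014  0.012 ]]
trivet side [[ 0.5799 -0.217   0.01  ]
 [ 0.4665 -0.2715  0.01  ]
 [ 0.4955 -0.1819  0.01  ]]
```

```bash
cat >> h.py <<'E'
def down(ang_y):
    """tool pointing down, tool y at world yaw ang_y"""
    y=np.array([np.cos(ang_y),np.sin(ang_y),0]); z=np.array([0,0,-1.]); x=np.cross(y,z)
    return R.from_matrix(np.c_[x,y,z]).as_rotvec()
E
python3 - <<'E'
from cell import env,telemetry
from h import *
print(env.tcp_to_grasp)
s=telemetry.read_state(); print(R.from_rotvec(s['eef_rot']).as_matrix().round(2))
for b in (0,180):
  print(b)
  for p,a in (((.547,.2005,.14),-8),((.547,.2005,.35),-8),((.53,-.25,.2),-44),((.53,-.25,.35),-44),((.56,-.28,.2),-44)):
    print(p,env.ik(p,down(np.radians(a+b))))
E
```

```text
0.0187
[[ 0.92  0.38 -0.  ]
 [ 0.38 -0.92  0.  ]
 [ 0.   -0.   -1.  ]]
0
(0.547, 0.2005, 0.14) [ 2.02831726e-01  3.10992028e-01  1.61018680e+00 -4.44089210e-16
  1.22041383e+00  3.42458066e-01]
(0.547, 0.2005, 0.35) [ 2.02831726e-01  1.59104674e-01  1.35561949e+00 -4.44089210e-16
  1.62686849e+00  3.42458066e-01]
(0.53, -0.25, 0.2) [-5.88384681e-01  2.56052688e-01  1.54764052e+00 -4.44089210e-16
  1.33789945e+00  1.79560190e-01]
(0.53, -0.25, 0.35) [-5.88384681e-01  1.66633831e-01  1.34698845e+00 -4.44089210e-16
  1.62797037e+00  1.79560190e-01]
(0.56, -0.28, 0.2) [-6.01764213e-01  3.38318532e-01  1.44189926e+00 -4.44089210e-16
  1.36137486e+00  1.66180658e-01]
180
(0.547, 0.2005, 0.14) [ 2.02831726e-01  3.10992028e-01  1.61018680e+00 -4.44089210e-16
  1.22041383e+00 -2.79913459e+00]
(0.547, 0.2005, 0.35) [ 2.02831726e-01  1.59104674e-01  1.35561949e+00 -4.44089210e-16
  1.62686849e+00 -2.79913459e+00]
(0.53, -0.25, 0.2) None
(0.53, -0.25, 0.35) None
(0.56, -0.28, 0.2) None
```

Run:
```python
from cell import env, eoat, telemetry, imaging
from h import *
import pickle
d={}
for nm,p,a in (('jar',(.525,-.25,.30),-44),('stand',(.547,.2005,.34),-8)):
    env.move_pose(p,down(np.radians(a))); env.hold(.2)
    s=telemetry.read_state(); c=imaging.capture('wrist'); d[nm]=(c,s)
    cv2.imwrite(f'pics/w_{nm}.png',c['color']); print(s['t'],s['tool_pos'],s['ft_force'])
pickle.dump(d,open('cap1.pkl','wb'))
```

```text
1.9083 [ 0.5244281  -0.25099734  0.29971407] [-0.29620889 -0.25455617 -0.13082578]
3.8167 [0.54734818 0.19946819 0.33980175] [0.11856043 0.22583076 0.26629658]
```

View pics/w_jar.png

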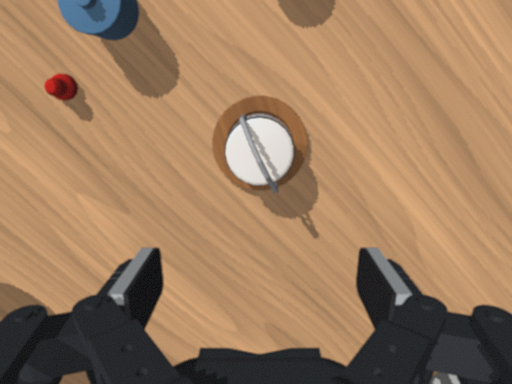

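View pics/w_stand.png

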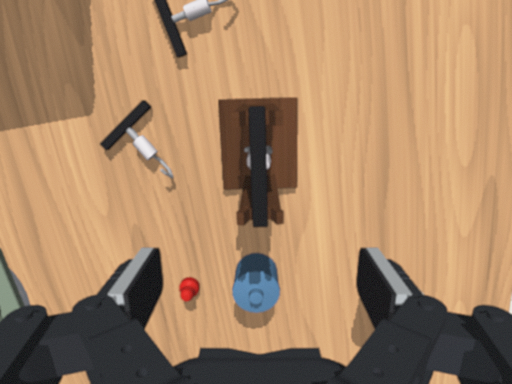

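Run:
```python
import cv2
def crop(n,x0,y0,w,h,o,k):
    a=cv2.imread(f'pics/{n}.png')[y0:y0+h,x0:x0+w]; cv2.imwrite(f'pics/{o}.png',cv2.resize(a,None,fx=k,fy=k,interpolation=cv2.INTER_CUBIC))
crop('w_jar',205,85,110,115,'c5',5); crop('w_stand',210,90,100,145,'c6',4)
```

```text
(no output)
```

View pics/c5.png

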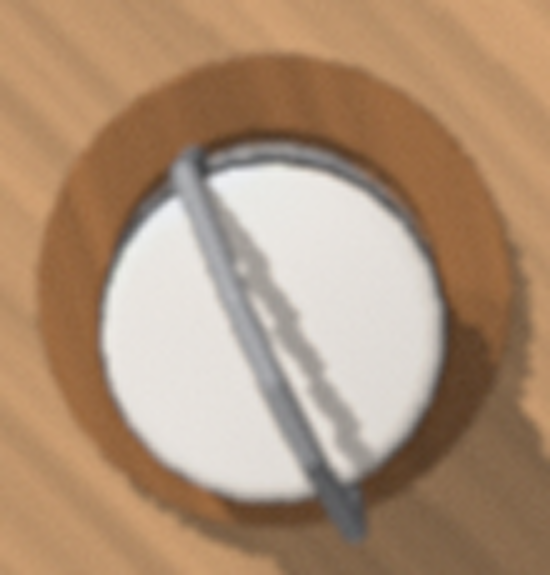

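View pics/c6.png

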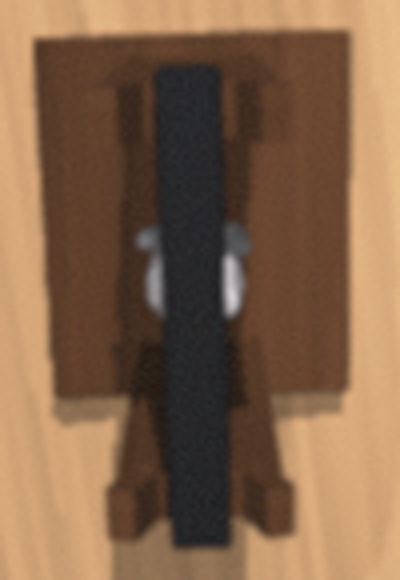

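```bash
cat > m2.py <<'E'
from h import *
import pickle
from scipy.optimize import least_squares
np.set_printoptions(precision=4,suppress=True)
d=pickle.load(open('cap1.pkl','rb')); d0=pickle.load(open('cap0.pkl','rb'))
def circ(P):
    r=least_squares(lambda q:np.hypot(P[:,0]-q[0],P[:,1]-q[1])-q[2],[*P[:,:2].mean(0),.04],loss='soft_l1',f_scale=.001); return r.x,np.sqrt(np.mean(r.fun**2))
def hull(c,roi,f):
    x,y,w,h=roi; hsv=cv2.cvtColor(c['color'][y:y+h,x:x+w],cv2.COLOR_BGR2HSV).astype(int)
    m=f(hsv).astype(np.uint8); m=cv2.morphologyEx(m,cv2.MORPH_OPEN,np.ones((2,2),np.uint8))
    cs=cv2.findContours(m,cv2.RETR_EXTERNAL,cv2.CHAIN_APPROX_NONE)[0]
    p=np.vstack([k for k in cs if cv2.contourArea(k)>60]); return cv2.convexHull(p).reshape(-1,2)+[x,y]
c,s=d['jar']
white=lambda h:(h[...,1]<35)&(h[...,2]>190)
h=hull(c,(205,110,110,85),white); print(len(h),'lid',circ(onplane(c,h,.065,s)))
f=lambda pts,x0,y0,k:[(x0+p[0]/k-.5+.5/k,y0+p[1]/k-.5+.5/k) for p in pts]
tr=f([(40,300),(75,180),(150,95),(275,55),(400,90),(480,180),(510,280),(60,400),(110,460)],205,85,5)
print('trivet rim z.012',circ(onplane(c,tr,.012,s)))
b=onplane(c,f([(240,295),(275,380),(325,475)],205,85,5),.112,s); print('bail top pts',b)
e=onplane(c,f([(188,160),(355,530)],205,85,5),.09,s); print('ends',e, np.diff(e,axis=0))
c,s=d['stand']
f4=f([(156,66),(220,66),(230,546),(173,546)],210,90,4)
P=onplane(c,f4,.168,s); print('bar top corners',P,'ctr',P.mean(0),'len',np.linalg.norm((P[0]+P[1]-P[2]-P[3])/2),'w',np.linalg.norm(P[0]-P[1]),np.linalg.norm(P[2]-P[3]))
v=(P[0]+P[1]-P[2]-P[3])/2; print('yaw y',np.degrees(np.arctan2(v[1],v[0])))
F=onplane(c,f([(35,40),(350,32),(350,388),(52,397)],210,90,4),.01,s); print('foot',F,F.mean(0))
for i in range(4): print(np.linalg.norm(F[i]-F[i-1]))
v=(F[0]+F[1]-F[2]-F[3])/2; print('yaw y',np.degrees(np.arctan2(v[1],v[0])))
E
python3 m2.py
```

```text
35 lid (array([ 0.5273, -0.2483,  0.0377]), np.float64(0.000263205705099497))
trivet rim z.012 (array([ 0.5274, -0.2485,  0.0611]), np.float64(0.0007618084066254027))
bail top pts [[ 0.5346 -0.231   0.112 ]
 [ 0.5276 -0.2482  0.112 ]
 [ 0.5211 -0.2695  0.112 ]]
ends [[ 0.5438 -0.2055  0.09  ]
 [ 0.5135 -0.2879  0.09  ]] [[-0.0303 -0.0824  0.    ]]
bar top corners [[0.5457 0.2589 0.168 ]
 [0.5603 0.2568 0.168 ]
 [0.5465 0.1387 0.168 ]
 [0.5321 0.1408 0.168 ]] ctr [0.5461 0.1988 0.168 ] len 0.1188912227333024 w 0.014683930487318463 0.014501812845292993
yaw y 83.36536285836252
foot [[0.4999 0.2667 0.01  ]
 [0.6072 0.254  0.01  ]
 [0.593  0.1277 0.01  ]
 [0.4837 0.1399 0.01  ]] [0.5459 0.1971 0.01  ]
0.1278839192818651
0.10801249747800595
0.1270926932167556
0.10991542092452636
yaw y 83.1700425529967
```

Run:
```python
from cell import env, eoat, telemetry, imaging
from h import *
a=np.radians(-6.7); g=env.tcp_to_grasp
B=np.array([.546,.199,.159-g])
env.move_pose(B+[0,0,.06],down(a))
env.move_l(B,max_speed=.1,max_force=8)
s=telemetry.read_state(); print(s['t'],s['tool_pos'],s['ft_force'])
eoat.set_gripper(0.0,grip_force=60)
s=telemetry.read_state(); print(s['t'],s['tool_pos'],s['ft_force'],s['opening'])
env.move_l(B+[0,0,.02],max_speed=.04)
s=telemetry.read_state(); print(s['t'],s['tool_pos'],s['ft_force'])
c=imaging.capture('side'); cv2.imwrite('pics/side2.png',cv2.resize(c['color'][120:300,150:390],(800,600)))
```

```text
5.2333 [0.54674552 0.19918714 0.1411617 ] [0.57277279 0.4571748  0.52798338]
5.875 [0.54626117 0.19903978 0.14062823] [0.20993565 0.23360948 1.42427318] 0.175987766019292
6.525 [0.54599431 0.19897738 0.16040697] [-0.34466332 -0.55936892 -1.89629414]
```

View pics/side2.png

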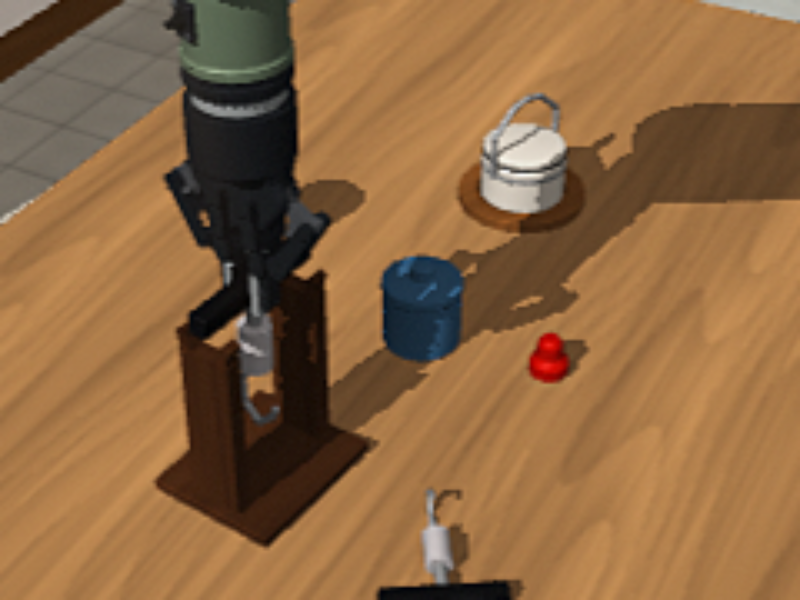

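The bar is held and lifted about 20 mm, with the hook tip pointing to world -x as measured. I'll carry on to a point beside the bail.

Run:
```python
from cell import env, eoat, telemetry, imaging
from h import *
g=env.tcp_to_grasp
s=telemetry.read_state(); p=s['tool_pos']
env.move_l([.546,.199,.325-g],max_speed=.1)
a=np.radians(-20); J=np.array([.5273,-.2484,0]); ex=np.array([np.cos(a),np.sin(a),0])
P=J+.042*ex
env.move_pose(P+[0,0,.30-g],down(a))
env.move_l(P+[0,0,.207-g],max_speed=.08,max_force=4)
env.hold(.3)
s=telemetry.read_state(); print(s['t'],s['tool_pos'],P,s['ft_force'])
import pickle; d={}
for n in ('scene','side','wrist'):
    d[n]=c=imaging.capture(n)
cv2.imwrite('pics/scene3.png',cv2.resize(d['scene']['color'][200:380,80:320],(800,600)))
cv2.imwrite('pics/side3.png',cv2.resize(d['side']['color'][90:210,240:400],(800,600),interpolation=cv2.INTER_CUBIC))
pickle.dump((d,s),open('cap3.pkl','wb'))
```

```text
11.4917 [ 0.56690714 -0.26285817  0.1886632 ] [ 0.56676709 -0.26276485  0.        ] [ 0.18521603  0.57242627 -0.76398652]
```

View pics/scene3.png

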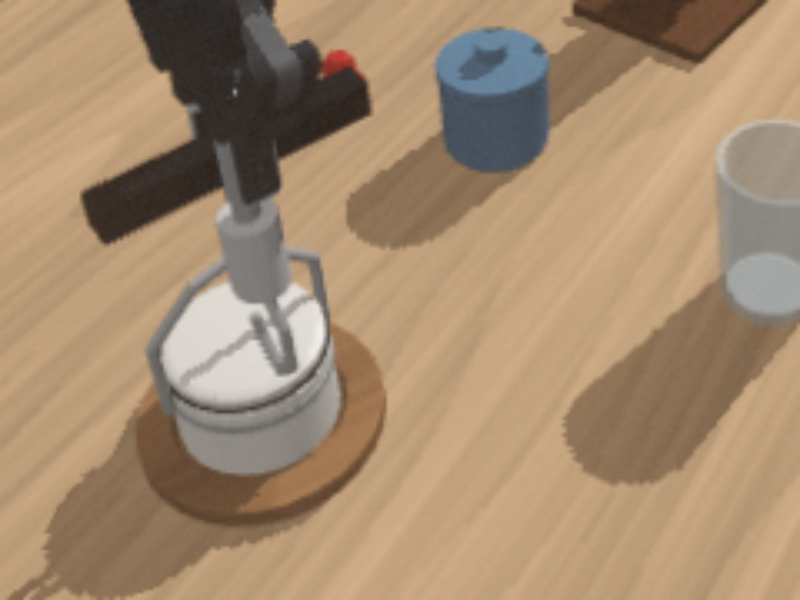

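View pics/side3.png

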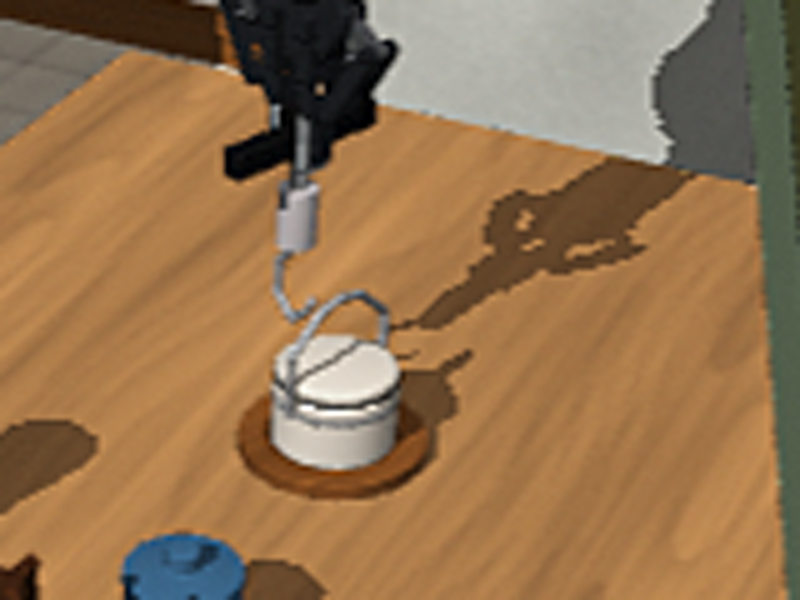

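Run:
```python
from h import *
import pickle
d,s=pickle.load(open('cap3.pkl','rb'))
a=np.radians(-20)
for n,z in (('tube bottom',.074),):
    x,r=tri(rays(d['scene'],[(158.3,286.8)]),rays(d['side'],[(299.2,139.0)])); print(x,r)
g=s['tool_pos']; 
dx=(x-g)[:2]; print('along x,y',dx@[np.cos(a),np.sin(a)],dx@[-np.sin(a),np.cos(a)])
```

```text
[ 0.56619407 -0.26381537  0.12875419] [np.float64(0.001593564907833527), np.float64(0.00159356490783359)]
along x,y -0.0003426892768963717 -0.001143361540273706
```

Run:
```python
from cell import env, eoat, telemetry, imaging
from h import *
a=np.radians(-20); J=np.array([.5273,-.2484,0]); g=env.tcp_to_grasp
print(env.move_l(J+[0,0,.207-g],max_speed=.04,max_force=2.5))
def F():
    v=[]
    for _ in range(4): env.hold(.02); v.append(telemetry.read_state()['ft_force'])
    return np.mean(v,axis=0)
s=telemetry.read_state(); print(s['t'],s['tool_pos'],F())
print(env.move_l(J+[0,0,.226-g],max_speed=.03,max_force=2.5)); print(F())
for z in (.236,.246):
    env.move_l(J+[0,0,z-g],max_speed=.03); s=telemetry.read_state(); print(z,s['t'],s['tool_pos'],F())
c=imaging.capture('scene');cv2.imwrite('pics/scene4.png',cv2.resize(c['color'][200:380,80:320],(800,600)))
c=imaging.capture('side');cv2.imwrite('pics/side4.png',cv2.resize(c['color'][90:210,240:400],(800,600),interpolation=cv2.INTER_CUBIC))
```

```text
False
12.8417 [ 0.5275184  -0.24852511  0.18836866] [-0.02092221  0.05560222 -2.19392039]
False
[-0.13969017 -0.26402559 -1.09867346]
0.236 14.2417 [ 0.52729326 -0.24834597  0.21742439] [-0.58237795  0.49274297 -2.47815401]
0.246 14.7917 [ 0.52724588 -0.2483679   0.22734596] [ 0.3030736   0.3778722  -2.97008988]
```

View pics/scene4.png

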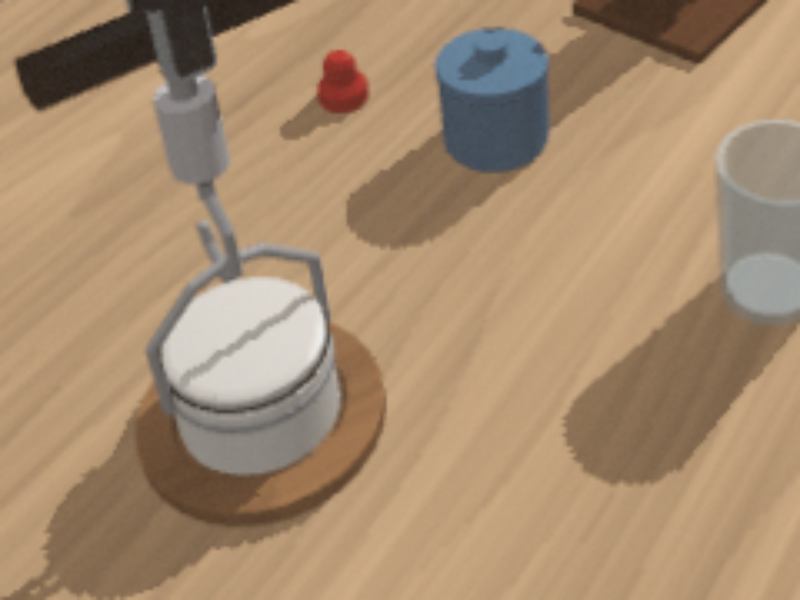

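View pics/side4.png

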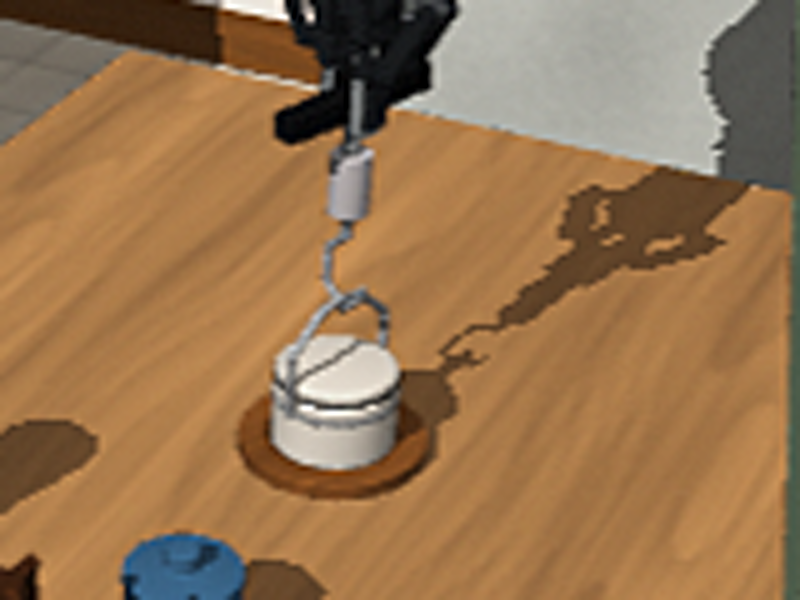

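```bash
cat > lift.py <<'E'
from h import *
import pickle
_d,_=pickle.load(open('cap3.pkl','rb')); REF=_d['scene']
J=np.array([.5273,-.2484,0])
p0=proj(REF,J+[0,0,.04])[0]; p1=proj(REF,J+[0,0,.05])[0]; V=(p1-p0)/10  # px per mm
X0,Y0,X1,Y1=132,306,186,342
T=cv2.cvtColor(REF['color'],cv2.COLOR_BGR2GRAY)[Y0:Y1,X0:X1]
# mask: white jar only
hsv=cv2.cvtColor(REF['color'],cv2.COLOR_BGR2HSV)[Y0:Y1,X0:X1]
M=cv2.dilate(((hsv[...,1]<60)).astype(np.uint8),np.ones((3,3)))
def shift(c):
    k=4; m=12
    I=cv2.cvtColor(c['color'],cv2.COLOR_BGR2GRAY)[Y0-m:Y1+m,X0-m:X1+m]
    up=lambda a:cv2.resize(a,None,fx=k,fy=k,interpolation=cv2.INTER_CUBIC)
    r=cv2.matchTemplate(up(I).astype(np.float32),up(T).astype(np.float32),cv2.TM_SQDIFF,mask=cv2.resize(M,None,fx=k,fy=k,interpolation=cv2.INTER_NEAREST).astype(np.float32))
    _,_,loc,_=cv2.minMaxLoc(r)
    dpx=(np.array(loc)/k-m); return dpx, dpx@V/(V@V)   # px, mm up
E
python3 - <<'E'
from cell import env, eoat, telemetry, imaging
from lift import *
g=env.tcp_to_grasp
print('px/mm',V,M.mean(), shift(REF))
def F(n=6):
    v=[]
    for _ in range(n): env.hold(.02); v.append(telemetry.read_state()['ft_force'][2])
    return np.mean(v)
for z in np.arange(.251,.282,.005):
    env.move_l(J+[0,0,z-g],max_speed=.03)
    f=F(); c=imaging.capture('scene'); s=telemetry.read_state(); px,mm=shift(c)
    print(round(z,3),s['t'],round(s['tool_pos'][2]+g,4),'F',round(f,2),px,round(mm,1))
    if mm>2.5: break
cv2.imwrite('pics/scene5.png',cv2.resize(c['color'][200:380,80:320],(800,600)))
E
```

```text
px/mm [-0.09890062 -0.41456559] 0.8518518518518519 (array([0., 0.]), np.float64(0.0))
0.251 15.425 0.2509 F -3.51 [0. 0.] 0.0
0.256 15.8917 0.2559 F -3.79 [0. 0.] 0.0
0.261 16.3583 0.2609 F -4.1 [0. 0.] 0.0
0.266 16.825 0.2659 F -5.13 [-0.25  0.  ] 0.1
0.271 17.2917 0.2709 F -5.28 [-0.25  0.  ] 0.1
0.276 17.7583 0.276 F -5.25 [-1.   -0.75] 2.3
0.281 18.225 0.281 F -5.59 [-1.25 -3.  ] 7.5
```

View pics/scene5.png

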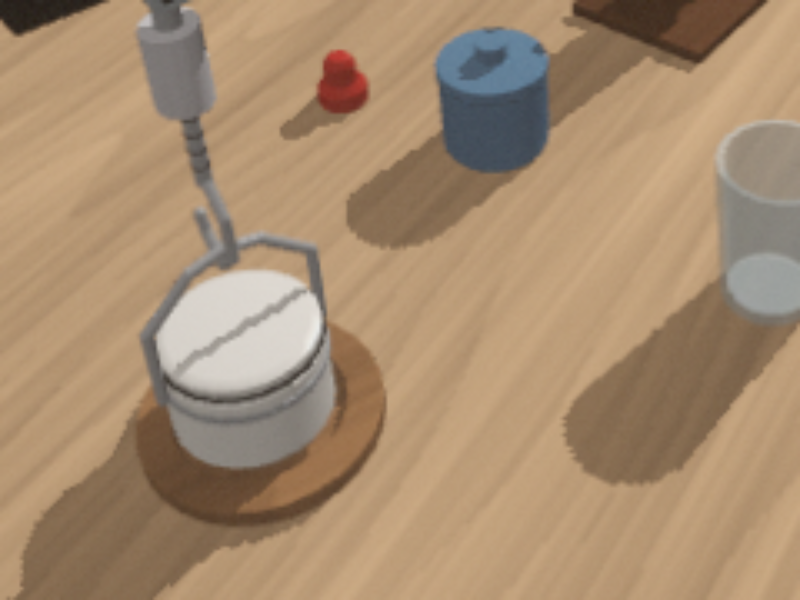

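Run:
```python
from cell import env, eoat, telemetry, imaging
from lift import *
g=env.tcp_to_grasp
env.move_l(J+[0,0,.285-g],max_speed=.02)
for i in range(4):
    c=imaging.capture('scene'); s=telemetry.read_state(); px,mm=shift(c)
    print(s['t'],round(s['tool_pos'][2]+g,4),s['ft_force'].round(2),px,round(mm,1))
    if i<3: env.hold(1.1)
cv2.imwrite('pics/scene6.png',cv2.resize(c['color'][200:380,80:320],(800,600)))
c=imaging.capture('side');cv2.imwrite('pics/side6.png',cv2.resize(c['color'][90:210,240:400],(800,600),interpolation=cv2.INTER_CUBIC))
```

```text
18.625 0.2852 [ 0.07 -0.83 -5.01] [-1.75 -5.5 ] 13.5
19.775 0.285 [ 0.59  0.09 -5.84] [-1.75 -4.75] 11.8
20.925 0.285 [ 0.14  0.63 -4.9 ] [-1.75 -4.75] 11.8
22.075 0.285 [-0.77  0.43 -4.78] [-1.75 -4.75] 11.8
```

View pics/scene6.png

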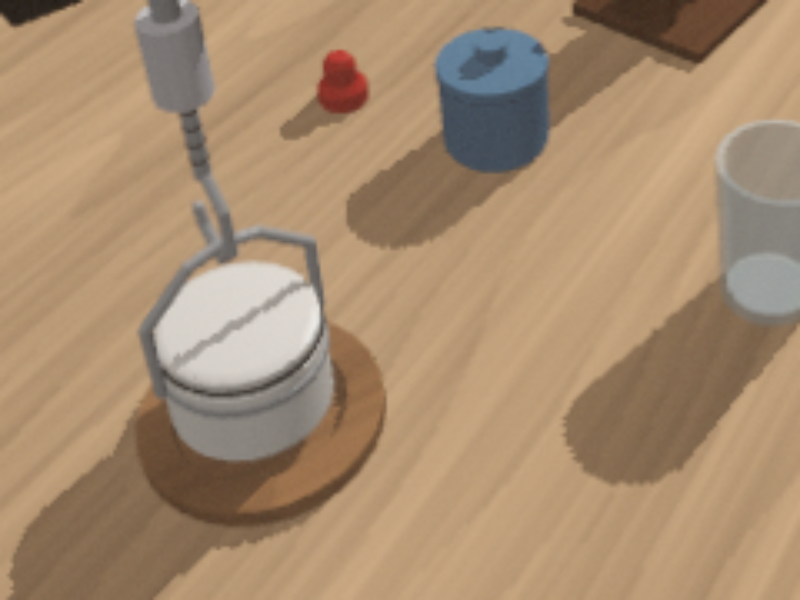

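View pics/side6.png

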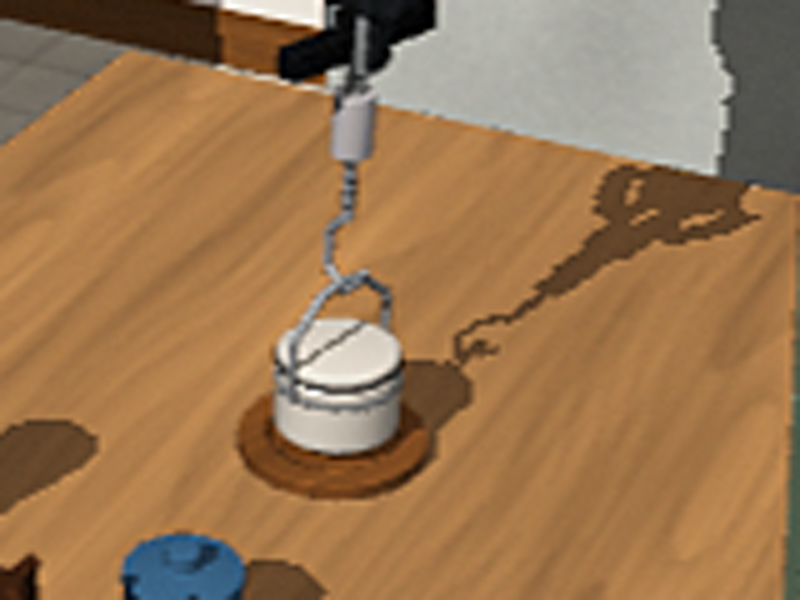

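Run:
```python
from cell import env, eoat, telemetry, imaging
from lift import *
g=env.tcp_to_grasp; D=np.array([.001,0,0])
env.move_l(J+D+[0,0,.280-g],max_speed=.01)
for z,v in ((.276,.008),(.268,.01),(.258,.02),(.235,.03)):
    env.move_l(J+D+[0,0,z-g],max_speed=v); c=imaging.capture('scene'); s=telemetry.read_state(); px,mm=shift(c)
    print(s['t'],round(s['tool_pos'][2]+g,4),s['ft_force'].round(2),px,round(mm,1))
cv2.imwrite('pics/scene7.png',cv2.resize(c['color'][200:380,80:320],(800,600)))
c=imaging.capture('side');cv2.imwrite('pics/side7.png',cv2.resize(c['color'][90:210,240:400],(800,600),interpolation=cv2.INTER_CUBIC))
```

```text
23.4833 0.276 [-0.51 -0.68 -5.53] [-0.5  -0.75] 2.0
24.4833 0.2681 [ 0.35 -0.04 -4.26] [-0.25  0.25] -0.4
25.1833 0.2582 [-1.33 -0.39 -3.58] [0.  0.5] -1.1
26.15 0.2353 [ 0.37  0.19 -1.42] [-0.5  1. ] -2.0
```

View pics/scene7.png

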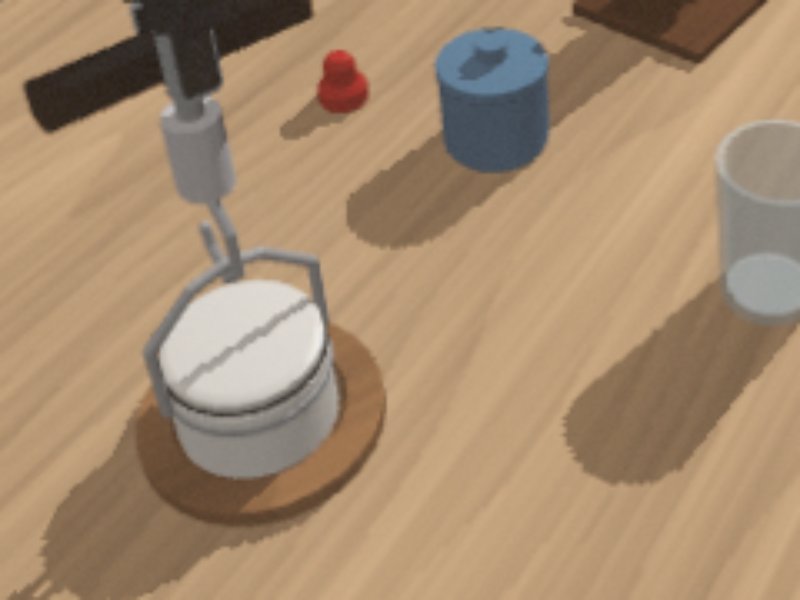

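View pics/side7.png

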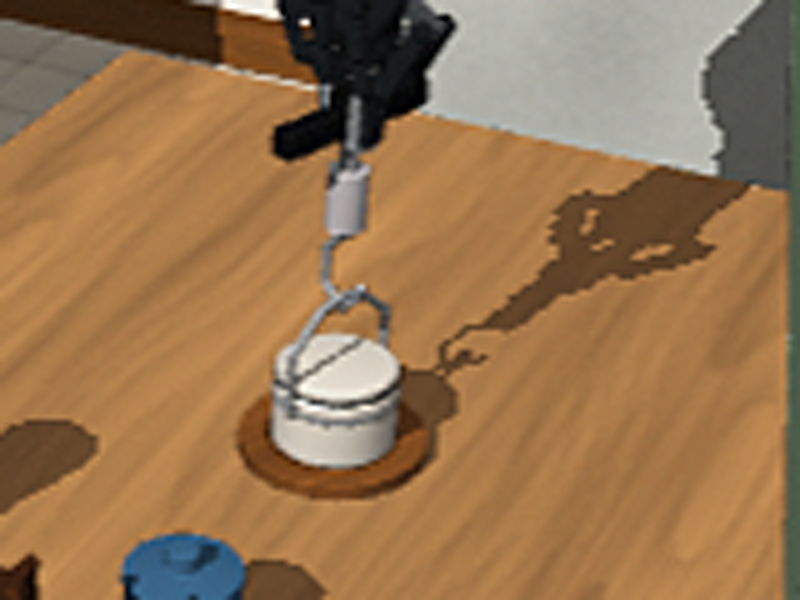

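Run:
```python
from cell import env, eoat, telemetry, imaging
from lift import *
g=env.tcp_to_grasp; D=np.array([.001,0,0]); a=np.radians(-20); ex=np.array([np.cos(a),np.sin(a),0])
print(env.move_l(J+D+[0,0,.207-g],max_speed=.03,max_force=3)); env.hold(.4)
c=imaging.capture('scene'); s=telemetry.read_state(); print(s['t'],s['tool_pos'],s['ft_force'].round(2),shift(c))
print(env.move_l(J+.045*ex+[0,0,.207-g],max_speed=.04,max_force=2.5))
c=imaging.capture('scene'); s=telemetry.read_state(); print(s['t'],s['tool_pos'],s['ft_force'].round(2),shift(c))
cv2.imwrite('pics/scene8.png',cv2.resize(c['color'][200:380,80:320],(800,600)))
c=imaging.capture('side');cv2.imwrite('pics/side8.png',cv2.resize(c['color'][90:210,240:400],(800,600),interpolation=cv2.INTER_CUBIC))
```

```text
False
27.7333 [ 0.52831854 -0.24839628  0.18833691] [ 0.52  0.45 -1.45] (array([-0.5,  1. ]), np.float64(-2.010037973960313))
False
29.0333 [ 0.56937835 -0.26366623  0.18831202] [-0.43 -0.22 -2.11] (array([-0.25,  1.  ]), np.float64(-2.1461552628259555))
```

View pics/scene8.png

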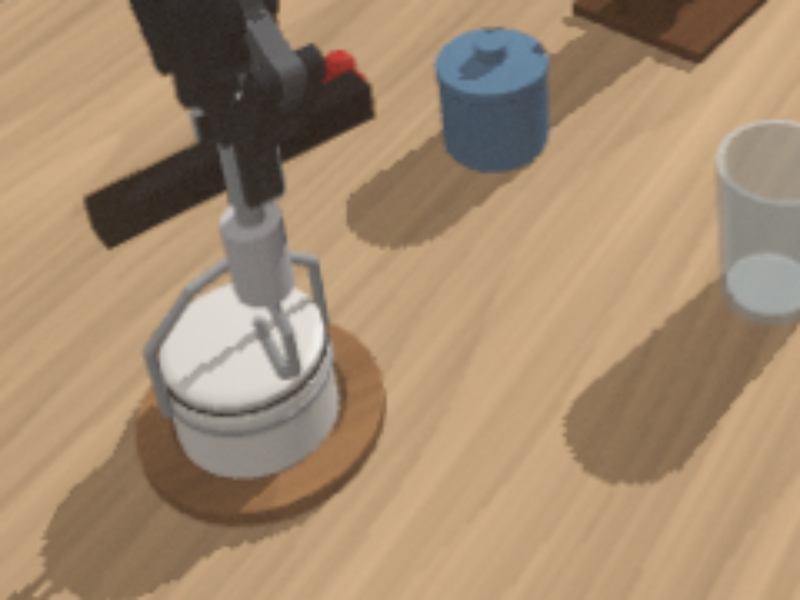

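View pics/side8.png

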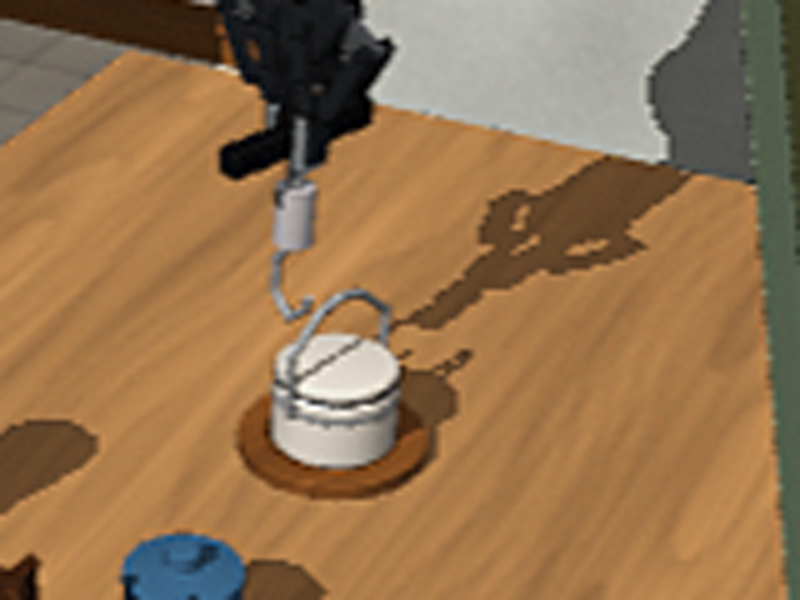

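Run:
```python
from cell import env, eoat, telemetry, imaging
from lift import *
g=env.tcp_to_grasp; a=np.radians(-20); ex=np.array([np.cos(a),np.sin(a),0])
env.move_l(J+.045*ex+[0,0,.325-g],max_speed=.1)
env.move_pose([.546,.199,.325-g],down(np.radians(-6.7))); env.hold(.5)
s=telemetry.read_state(); c=imaging.capture('scene'); print(s['t'],s['tool_pos'],s['ft_force'],shift(c))
cv2.imwrite('pics/scene9.png',cv2.resize(c['color'][60:240,180:420],(800,600)))
c=imaging.capture('side');cv2.imwrite('pics/side9.png',cv2.resize(c['color'][130:310,130:370],(800,600),interpolation=cv2.INTER_CUBIC))
```

```text
32.6083 [0.54606263 0.19883269 0.30632019] [-0.26158319 -0.44383414 -1.3078095 ] (array([-0.5,  1. ]), np.float64(-2.010037973960313))
```

View pics/scene9.png

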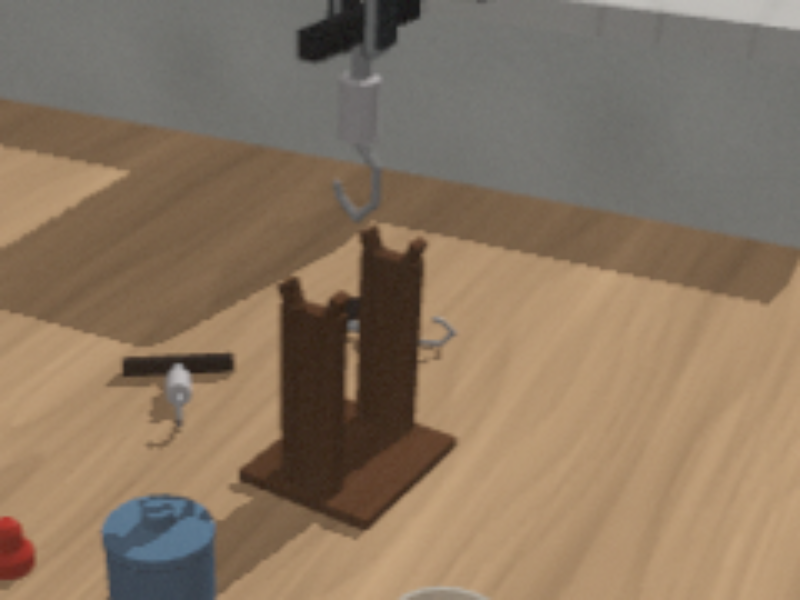

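View pics/side9.png

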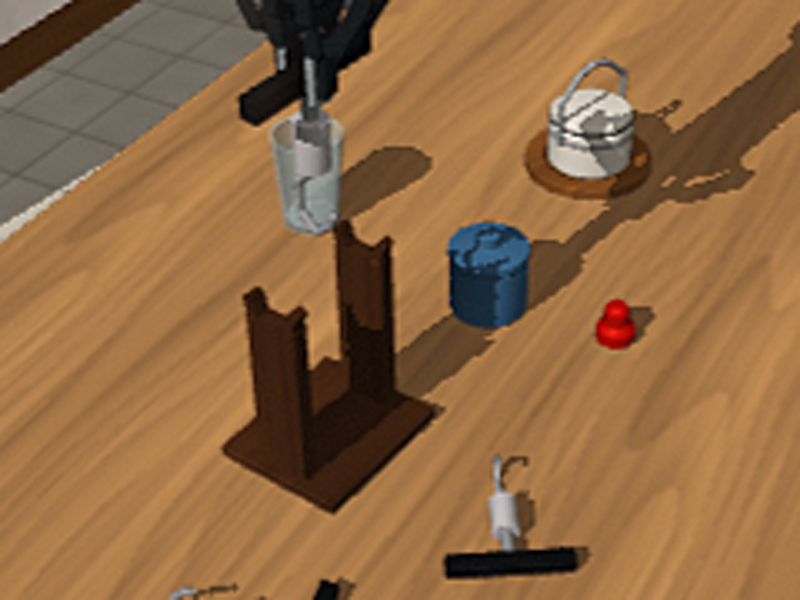

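The scale is level and its hook is clear above the stand. Next I'll lower it straight down.

Run:
```python
from cell import env, eoat, telemetry, imaging
from lift import *
g=env.tcp_to_grasp
env.move_l([.546,.199,.175-g],max_speed=.08,max_force=6)
r=env.move_l([.546,.199,.159-g],max_speed=.02,max_force=5)
s=telemetry.read_state(); print(r,s['t'],s['tool_pos'],s['ft_force'])
eoat.set_gripper(0.6); env.hold(.3)
s=telemetry.read_state(); print(s['t'],s['tool_pos'],s['ft_force'],s['opening'])
env.move_l([.546,.199,.30],max_speed=.1)
c=imaging.capture('scene'); print(shift(c)); cv2.imwrite('pics/scene10.png',cv2.resize(c['color'],(800,600)))
c=imaging.capture('side');cv2.imwrite('pics/side10.png',cv2.resize(c['color'][120:300,150:390],(800,600),interpolation=cv2.INTER_CUBIC))
import pickle; s=telemetry.read_state(); c=imaging.capture('wrist'); pickle.dump((c,s),open('cap10.pkl','wb')); cv2.imwrite('pics/w10.png',c['color']); print(s['t'],s['tool_pos'])
```

```text
True 35.475 [0.54569589 0.19892883 0.14064287] [-0.46259356  0.10338643  3.88017082]
36.2167 [0.54435781 0.19863062 0.13914189] [-1.18618271  0.14746    -0.95319162] 0.598563788897073
(array([-0.5,  1. ]), np.float64(-2.010037973960313))
38.075 [0.54569811 0.19891881 0.29924128]
```

View pics/scene10.png

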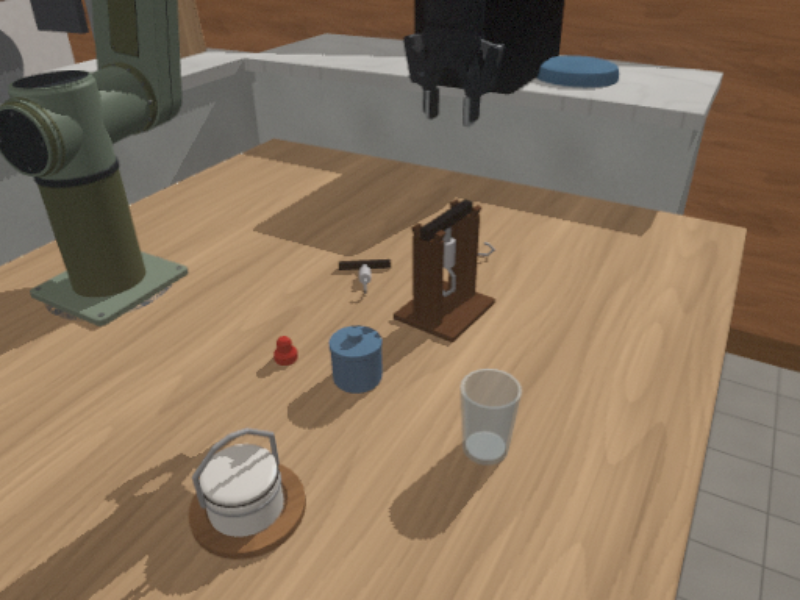

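View pics/side10.png

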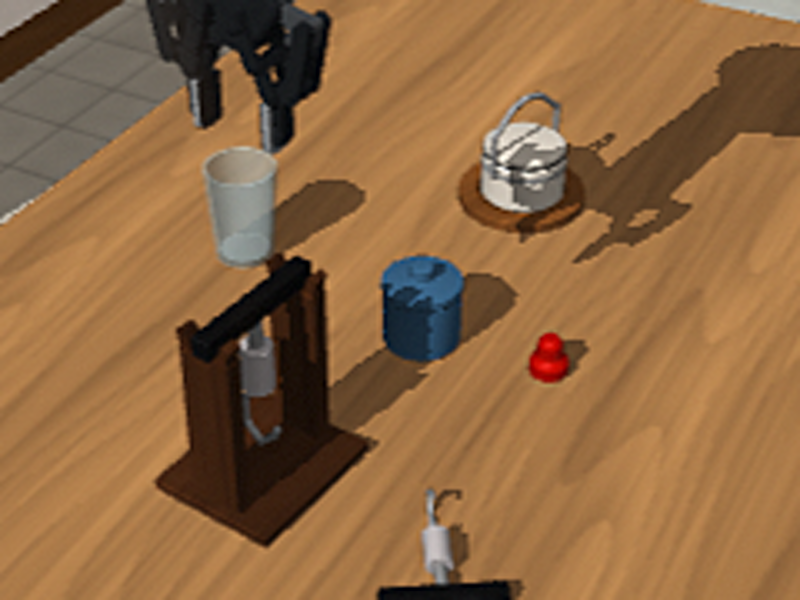

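View pics/w10.png

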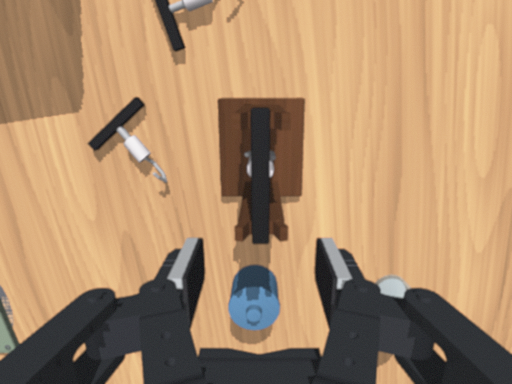

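```bash
cat > m3.py <<'E'
exec(open('m2.py').read().split("c,s=d['jar']")[0])
c,s=pickle.load(open('cap11.pkl','rb'))
white=lambda h:(h[...,1]<35)&(h[...,2]>190)
h=hull(c,(205,110,110,85),white); print(len(h),'lid',circ(onplane(c,h,.065,s)))
c,s=pickle.load(open('cap10.pkl','rb'))
P=onplane(c,[(251,108),(269,108),(270,243),(253,243)],.168,s); print(P.mean(0))
E
python3 - <<'E'
from cell import env, eoat, telemetry, imaging
from h import *
import pickle
env.move_pose((.525,-.25,.30),down(np.radians(-44))); env.hold(.3)
s=telemetry.read_state(); c=imaging.capture('wrist'); pickle.dump((c,s),open('cap11.pkl','wb')); cv2.imwrite('pics/w11.png',cv2.resize(c['color'][85:200,205:315],None,fx=5,fy=5)); print(s['t'])
E
python3 m3.py
```

```text
40.075
30 lid (array([ 0.5279, -0.2502,  0.0379]), np.float64(0.0002942567302623697))
[0.5461 0.1984 0.168 ]
```

View pics/w11.png

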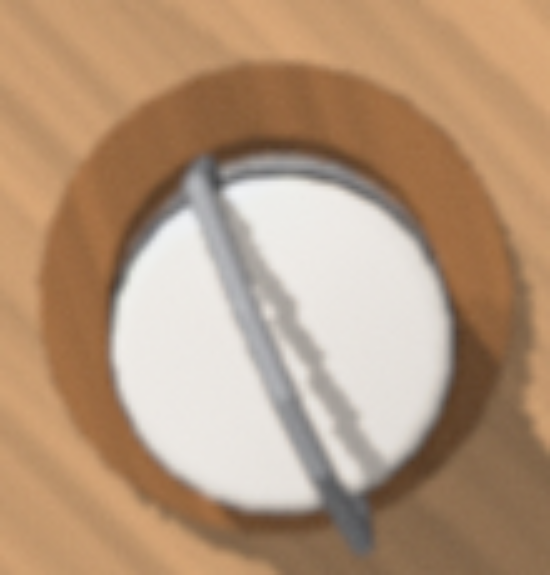

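The jar has shifted about 2 mm from its first position and sits flat in the recess. The bar's centre matches its starting place to within 1 mm, so I'll hand in.

```bash
python3 -c "
from cell import job,telemetry
print(telemetry.read_state()['t']); print(job.hand_in())"
```

```text
40.125
the job is handed in; nothing more can be done
None
```

I weighed the jar, put it back in the trivet's recess, returned the scale to its stand and handed the job in at about 40 s. No verdict was reported.

- **Weighing:** The wire bail was caught on the hook and the jar lifted about 11.8 mm above where it stood, held steady for about 3.5 s. One picture right after the lift showed a brief bounce to about 13.5 mm. The jar left the recess with the spring drawn out by roughly 45 mm, so it weighs about 4.5 N (0.46 kg).
- **Jar at the end:** It stands upright in the recess, about 2 mm from where it started, which is within the 3 mm play. The tracker in the scene camera had read "-2 mm" in height after the jar was set down. I put that down to the same sideways shift, and the overhead wrist view agrees.
- **Scale at the end:** It hangs in the stand's notches, with the bar's centre within about 1 mm of its first position. The hook is clear of the jar.
- **Other things:** The tumbler, cap and blue jar look unmoved in the pictures, and the gripper was empty and touching nothing.

The wrist force reading is noisy (about ±0.5 N), so I judged the lift height by camera and spring travel rather than by force.

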